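# Time a centrifuge run: clear the timer, start the spin, start the timer

## Task

Start a timed spin, pressing the controls with the fingertips in this order: press the long bar key of the bench timer fully down and let it up to clear the timer, switch the mini centrifuge on by pressing in the upper end of its rocker (the end nearer the lid) so that it stays on, then press the timer's round key fully down and let it up to start the timing. Press each control only in its turn, pick nothing up, leave the timer where it stands and do not disturb the other things on the bench.

Things in the scene. Friction and masses are not known exactly. Their poses are not given: they have to be found in the camera images.
- mini_centrifuge: mini centrifuge, 196 x 150 mm, fixed. Origin: centre of its underside; +x to its back, +y to its left, z up. Its front panel rises 34 degrees to the back, from z = 54 mm at x = -90 mm; on it the rocker (y = +31 mm) and a fixed speed knob (y = -29 mm, 19 mm across, 14 mm proud). The clear lid begins at x = -29 mm, top at z = 141 mm
- rocker_mid (a point): centre of the outer face of the centrifuge's start rocker, in the sloping panel. The rocker is a flat plate 24 mm wide (along the centrifuge's y) and 17 mm up the slope, standing about 7 mm proud of the panel; it tips about a level axis along the centrifuge's y through its middle
- rocker_on_end (a point): middle of the upper edge of the rocker's face (the higher end, nearer the lid): the end to press in to switch on; from off to on it goes in by about 2.6 mm. Press square to the sloping panel (straight down it may jam), lightly, keeping clear of the microscope that stands behind. Moves with the rocker
- mini_centrifuge_start_rocker (a joint): start rocker of the centrifuge, rad: about +0.15 = off (lower end, away from the lid, pressed in; upper end standing out), -0.157 = on (upper end pressed in). It stays where it is left; about 1 to 2 N on an end tips it
- bench_timer: low white bench timer, 110 mm deep (x), 170 mm wide (y), loose, 0.9 kg, on rubber feet. Origin: centre of its underside; +x to its back, +y to its left, z up. Front half: flat top at z = 38 mm with two keys side by side, the long bar key (clear) on its left, the round key (start) on its right; behind x = +5 mm a sloping display rises to z = 61 mm
- clear_key_top (a point): centre of the top face of the long bar key (clear): 26 mm deep x 62 mm wide, at x = -29, y = +38 mm in the timer's frame; its top stands 47.5 mm above the bench, 9.5 mm proud of the case. Moves with the key
- start_key_top (a point): centre of the top face of the round key (start): 30 mm across, at x = -29, y = -45 mm in the timer's frame; its top stands 47.5 mm above the bench, 9.5 mm proud of the case. Moves with the key
- clear_key (a joint): travel of the bar key, m: 0 = up, 0.005 = fully down; sprung, springs back; starts to move at about 1.4 N, fully down at about 3.7 N
- start_key (a joint): travel of the round key, m: 0 = up, 0.005 = fully down; sprung, springs back; starts to move at about 1.4 N, fully down at about 3.7 N
- dropper: brown dropper bottle with black rubber teat, 31 mm across, 94 mm tall, loose, stands right behind the timer. Bystander; origin at the centre of its underside
- beaker: small clear beaker, 44 mm across, 57 mm tall, loose, stands at the right-hand side of the centrifuge. Bystander; origin at the centre of its underside
- bottle: clear lab bottle with a wide screw cap, 56 mm across, 104 mm tall, loose. Bystander; origin at the centre of its underside
- petri_dish: flat round petri dish, 91 mm across, 14 mm high, loose. Bystander; origin at the centre of its underside
- tweezers: tweezers lying flat, 128 mm long, 15 mm wide, 9 mm high, loose. Bystander; origin at the centre of its underside

How it is judged:
By the outcome, as a careful person would: the job done as asked, in the order asked, and still so for the second after the job is handed in, with the robot touching nothing.
It also fails if it takes over 58 s, if anything falls off the work surface, if the arm or the gripper's body presses on something with over 40 N, if the wrist force passes 120 N, or if a joint passes its speed limit or range.

## Robot

A 7-joint arm with a two-finger parallel gripper is mounted at the origin on a cart in front of the work surface, level with it; the furniture and walls round the work are solid. World frame = base frame: x ahead of the robot, y to its left, z up, the work surface at z = 0. Lengths are in m, angles in rad, forces in N, time in s.
With the tool pointing down it reaches from about 0.425 to 0.925 m from the base axis. Payload 6.8 kg.
Tool frame: the origin (TCP) lies midway between the tips of the shut fingers; the grasp point (between the pads) lies 19 mm behind it; z points along the fingers, y is the line along which they close (so a half turn about z gives the same grasp; the last joint's range is limited). The gripper opens to 88 mm and grips with 3 to 60 N. Pads are 20 mm wide; open, the fingers measure 115 mm over their backs; the gripper's body (75 mm by 178 mm) begins 61 mm behind the grasp point.
Start: joints at [1.239, 0.477, 0.022, 1.555, -0.011, 1.109, -0.083], TCP at [0.15, -0.658, 0.223] pointing down, gripper open.
Joint ranges: [-2.96, 2.96], [-0.34, 2.1], [-1.41, 1.46], [0.24, 2.44], [-1.37, 4.51], [0.17, 1.92], [-2.96, 2.96]. Speed limits (rad/s): [2.39, 2.39, 3.14, 3.14, 3.14, 3.14, 3.14].

## Interface

Orientations are given as a unit quaternion [x, y, z, w].
In Python, from rig import * gives the robot as it stands. The module is installed in compiled form; this text tells all that it offers.
- The arm moves only by the tool servo_tool, never from a script. Its argument "targets" is a list of rows, each a list of 7 numbers: the turn, a rotation vector about the world's x, y, z in rad, then the shift along the world's x, y, z in cm, then the opening, from -1 (shut) to 1 (fully open). A call has 1 to 5 rows; each row shifts and turns the commanded pose from where the row before left it; what a row does not reach is not made up. A row lasts 1/10 s, in which the tool goes at most 50 mm and 8.59 degrees, less where a joint would pass 70% of its speed; a pose out of reach is approached as far as the arm can. A call with a gripper value outside its range is refused whole. The fingers move at their own pace and stop on an object; "force" is the grip in N (left out, the last holds). Time passes only in rows, so rows that do not move let the fingers close. It gives the time, the measured TCP pose, the force, the opening and the grip force at its end, in the units of the state.
- observe(): the state, without advancing time (a new reading comes with each control period).
- capture(name): name is "scene" or "top" or "wrist"; returns a dict with "frame" (480x640x3 uint8, blue, green, red), "camera_matrix" (3x3 intrinsics, pixels), "R" (3x3) and "t" (3): a world point X has camera coordinates R X + t. Camera axes: x right, y down, z forward; pixel columns grow to the right and rows downward; lengths in m; the calibration is good to about 2 mm. A picture is of the moment at which its call begins. There is no depth.
- sign_off(): hands the job in; it is judged then, once.
The state is a dict: "time_s": time; "qpos": joint angles; "joint_velocities": joint speeds; "tau": joint torques, N m; "eef_pos": TCP position; "tcp_rot": TCP orientation; "wrist_force": force on the tool from outside, world axes, zero at the start; "wrist_torque": the same for the moment, N m; "finger_gap": opening from 0.0 (shut) to 1.0 (fully open); "grasp_force": force on a finger pad.
Only numpy, scipy, OpenCV 4.12 (cv2) and the standard library are available. Lean on these libraries where they do the work, as an engineer would, in place of code of your own. Each camera call takes 0.05 s, during which the arm holds its last target. There are 200 camera calls.

## Working session

There is one attempt and no reset: what is moved stays moved. The work goes in short steps, Python scripts to look and compute and a tool call to move; the robot and the scene stay as the last step left them, time stands still between calls to the robot, and variables do not carry over. Pictures are saved under pics/ and viewed, at most 10 in all, crops included, and the job is handed in when it is done.

Besides the shell and the picture viewer there is one more tool, called after "Request:" as a command line: name --pt "numbers of a row" for each row, then --argument value for the rest. servo_tool: Moves the arm, as the interface text tells. Its arguments: {"type":"object","properties":{"targets":{"type":"array"},"force":{"type":"number"}},"required":["targets"]}

```bash
mkdir -p pics; python3 - <<'E'
from rig import *
import cv2,numpy as np,pickle
d={}
for n in ("scene","top"):
    c=capture(n); d[n]=c; cv2.imwrite(f"pics/{n}1.png",c["frame"]); print(n,np.round(c["camera_matrix"],1).tolist(),np.round(c["R"],3).tolist(),np.round(c["t"],3).tolist())
pickle.dump(d,open("c.pkl","wb"))
s=observe(); print(s["time_s"],s["eef_pos"],s["tcp_rot"],s["wrist_force"])
E
```

```text
scene [[538.6, 0.0, 316.2], [0.0, 538.6, 237.1], [0.0, 0.0, 1.0]] [[-0.738, -0.675, -0.006], [-0.414, 0.459, -0.786], [0.533, -0.578, -0.618]] [0.45, 0.21, 1.157]
top [[571.4, 0.0, 322.8], [0.0, 571.4, 242.1], [0.0, 0.0, 1.0]] [[-0.019, -1.0, 0.011], [-0.997, 0.018, -0.08], [0.08, -0.012, -0.997]] [0.134, 0.502, 1.408]
0.1 [ 0.1497046  -0.65766293  0.22182567] [ 9.93743163e-01  1.11686701e-01 -1.28445474e-04 -7.68612255e-04] [-0.44602426 -0.21411756  0.51926225]
```

View pics/scene1.png

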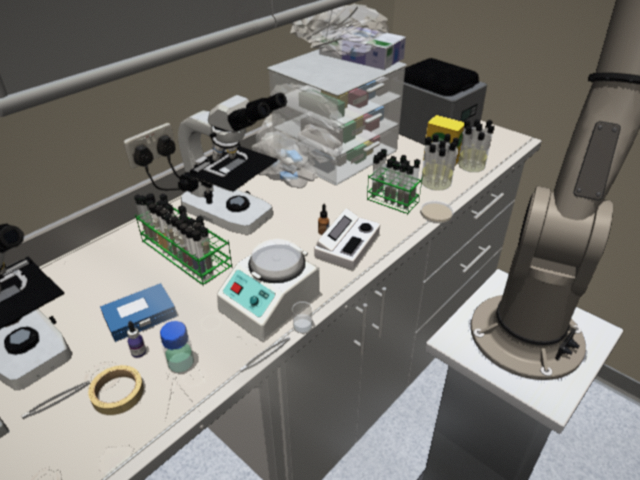

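View pics/top1.png

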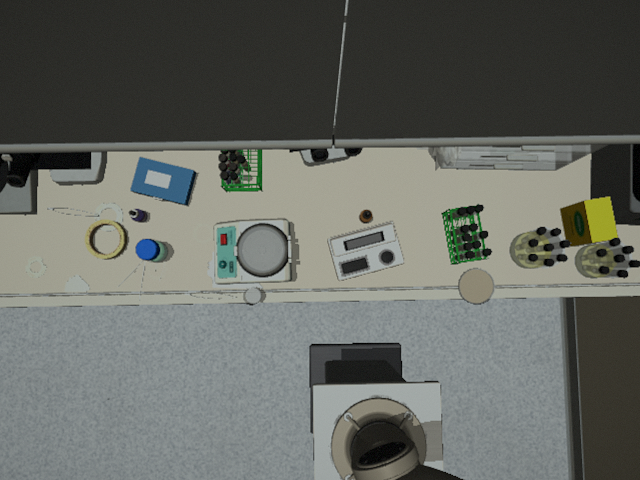

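The top view shows the timer with its bar key at about (354,267) and round key at (387,257). The centrifuge's red rocker is at (223,239), and its panel faces world +y. Next I'll measure these points in both views.

```bash
cat >h.py <<'E'
import cv2,numpy as np
def ray(c,p,z):
    K,R,t=map(np.array,(c["camera_matrix"],c["R"],c["t"])); C=-R.T@t
    d=R.T@np.linalg.inv(K)@np.array([p[0],p[1],1.]); return C+d*(z-C[2])/d[2]
def proj(c,X):
    K,R,t=map(np.array,(c["camera_matrix"],c["R"],c["t"])); v=K@(R@np.array(X,float)+t); return v[:2]/v[2]
def tri(c1,p1,c2,p2):
    P=[np.array(c["camera_matrix"])@np.c_[np.array(c["R"]),np.array(c["t"])] for c in(c1,c2)]
    X=cv2.triangulatePoints(P[0],P[1],np.array(p1,float).reshape(2,1),np.array(p2,float).reshape(2,1)); return (X[:3]/X[3]).ravel()
def blobs(m,lo=15):
    n,_,s,c=cv2.connectedComponentsWithStats(m.astype(np.uint8)); return [(c[i].round(2).tolist(),s[i].tolist()) for i in range(1,n) if s[i][4]>lo]
E
python3 - <<'E'
from h import *; import pickle
d=pickle.load(open("c.pkl","rb"))
for n,(x0,y0,x1,y1) in dict(top=(325,215,410,285),scene=(310,200,385,275)).items():
    f=d[n]["frame"]; m=np.zeros(f.shape[:2],bool); m[y0:y1,x0:x1]=f[y0:y1,x0:x1].max(2)<75
    print(n,"dark",blobs(m))
    h=cv2.cvtColor(f,cv2.COLOR_BGR2HSV); r=((h[...,0]<8)|(h[...,0]>172))&(h[...,1]>140)&(h[...,2]>90)
    r[:, :200]=0; r[:,300:]=0; print(n,"red",blobs(r,8))
    for b,z in [(b,.0475) for b in blobs(m)]+[(b,.085) for b in blobs(r,8)]: print(ray(d[n],b[0],z).round(4))
    y0,y1,x0,x1=(205,295,200,410) if n=="top" else (205,340,210,390)
    cv2.imwrite(f"pics/{n}_crop.png",cv2.resize(f[y0:y1,x0:x1],None,fx=3.8,fy=3.8,interpolation=cv2.INTER_CUBIC))
E
```

```text
top dark [([366.63, 216.46], [362, 215, 10, 5, 35]), ([364.19, 239.76], [344, 231, 40, 19, 139]), ([386.48, 256.55], [381, 251, 12, 12, 117]), ([354.0, 265.51], [341, 258, 27, 16, 269])]
top red [([223.0, 239.0], [221, 235, 5, 9, 45])]
[0.5636 0.0166 0.0475]
[0.5062 0.0241 0.0475]
[ 0.464  -0.0295  0.0475]
[0.4435 0.0505 0.0475]
[0.5109 0.3635 0.085 ]
scene dark [([323.4, 212.54], [321, 205, 6, 13, 50]), ([365.22, 227.09], [360, 224, 12, 7, 68]), ([351.48, 245.13], [343, 237, 18, 17, 174])]
scene red [([235.81, 287.6], [231, 283, 10, 10, 62])]
[0.5796 0.004  0.0475]
[ 0.457  -0.02    0.0475]
[0.4364 0.0604 0.0475]
[0.4998 0.3746 0.085 ]
```

View pics/top_crop.png

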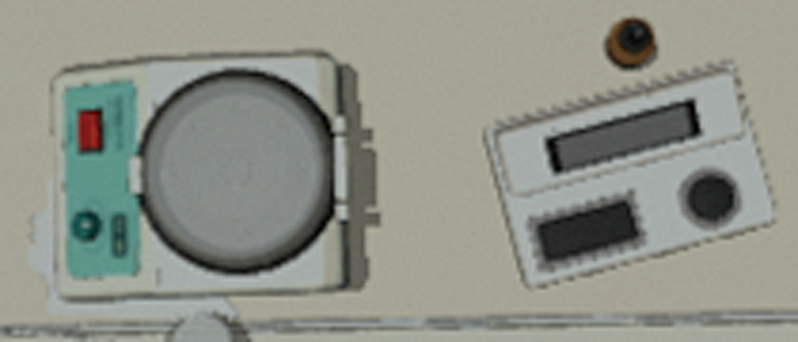

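View pics/scene_crop.png

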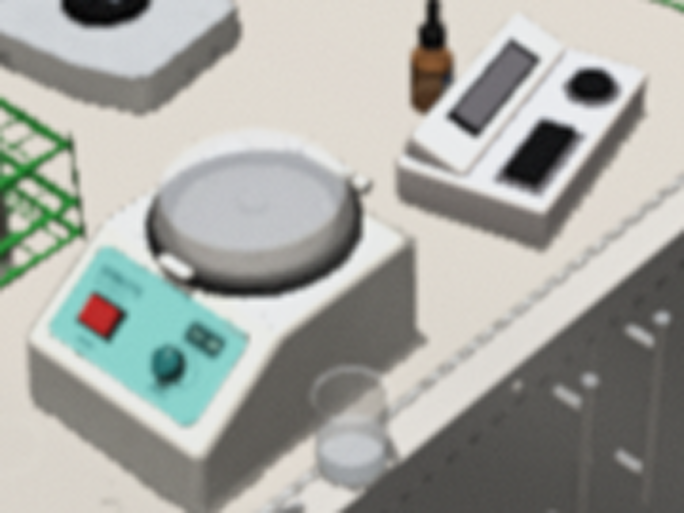

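The crops confirm the layout: the timer is turned about 13°, the dropper stands behind it, and the rocker is on the far side of the panel. The two views disagree by about 1 cm, so I'll triangulate to check.

```bash
python3 - <<'E'
from h import *; import pickle
d=pickle.load(open("c.pkl","rb")); T,S=d["top"],d["scene"]
for n in d: print(n,(-np.array(d[n]["R"]).T@np.array(d[n]["t"])).round(3))
for k,a,b in [("start",(386.48,256.55),(365.22,227.09)),("clear",(354,265.51),(351.48,245.13)),("rocker",(223,239),(235.81,287.6))]:
    X=tri(T,a,S,b); print(k,X.round(4),"res",(proj(T,X)-a).round(2),(proj(S,X)-b).round(2))
# timer case corners at z=.038 : front-left, front-right
for n,(ox,oy),P in [("top",(200,205),{"FL":(530,288),"FR":(776,220),"BL":(488,128)}),("scene",(210,205),{"FL":(541,220),"FR":(645,78)})]:
    for k,p in P.items(): print(n,k,ray(d[n],((p[0]+.5)/3.8-.5+ox,(p[1]+.5)/3.8-.5+oy),.038).round(4))
# centrifuge upper-left corners
E
```

```text
scene [-0.198  0.876  0.882]
top [0.391 0.143 1.442]
start [ 0.4646 -0.0306  0.0377] res [-0.03 -0.04] [0.06 0.  ]
clear [0.4441 0.05   0.037 ] res [-0.07 -0.08] [0.11 0.  ]
rocker [0.5121 0.3658 0.0709] res [-0. -0.] [0. 0.]
top FL [0.408  0.0873 0.038 ]
top FR [ 0.449  -0.0731  0.038 ]
top BL [0.5121 0.1124 0.038 ]
scene FL [0.4006 0.1014 0.038 ]
scene FR [ 0.4423 -0.0614  0.038 ]
```

Request:
servo_tool --pt "0 0 0 2.5 4.2 0 -1" --pt "0 0 0 2.5 4.2 0 -1" --pt "0 0 0 2.5 4.2 0 -1" --pt "0 0 0 2.5 4.2 0 -1" --pt "0 0 0 2.5 4.2 0 -1"

```text
time_s: 0.6
eef_pos: [0.2754, -0.4461, 0.2224]
tcp_rot: [0.994, 0.112, -0.0, -0.0]
wrist_force: [1.0, -1.1, -0.4]
finger_gap: 0.583
grasp_force: 0.0
```

Request:
servo_tool --pt "0 0 0 2.2 4.2 0 -1" --pt "0 0 0 2.2 4.2 0 -1" --pt "0 0 0 2.2 4.2 0 -1" --pt "0 0 0 2.2 4.2 0 -1" --pt "0 0 0 2.2 4.2 0 -1"

```text
time_s: 1.1
eef_pos: [0.3851, -0.2363, 0.2226]
tcp_rot: [0.994, 0.112, -0.0, 0.0]
wrist_force: [0.2, -0.6, -0.3]
finger_gap: 0.129
grasp_force: 0.0
```

Request:
servo_tool --pt "0 0 0 1.0 4.5 -1.5 -1" --pt "0 0 0 1.0 4.5 -1.5 -1" --pt "0 0 0 1.0 4.5 -1.5 -1" --pt "0 0 0 1.0 4.5 -1 -1" --pt "0 0 0 0 0 0 -1"

```text
time_s: 1.6
eef_pos: [0.425, -0.0522, 0.1667]
tcp_rot: [0.993, 0.116, -0.0, -0.001]
wrist_force: [0.2, -0.5, 0.7]
finger_gap: 0.006
grasp_force: 0.0
```

```bash
python3 - <<'E'
from rig import *
from h import *; import pickle
c=capture("wrist"); pickle.dump(c,open("w1.pkl","wb")); cv2.imwrite("pics/w1.png",c["frame"])
s=observe(); print(s["time_s"],s["eef_pos"],s["tcp_rot"],np.round(s["qpos"],2),s["finger_gap"])
print((-c["R"].T@c["t"]).round(3), proj(c,s["eef_pos"]))
for X in [(.464,-.03,.0475),(.444,.05,.0475)]: print(proj(c,X))
E
```

```text
1.65 [ 0.42464884 -0.05529582  0.16707493] [ 9.93383940e-01  1.14837618e-01 -6.11807260e-04 -5.42475376e-04] [ 0.37  0.17 -0.42  2.15  0.09  0.84 -1.45] 0.0038099689800144294
[ 0.502 -0.034  0.33 ] [331.74809948 304.31193923]
[310.20405224 185.31243465]
[205.76361615 186.43516944]
```

View pics/w1.png

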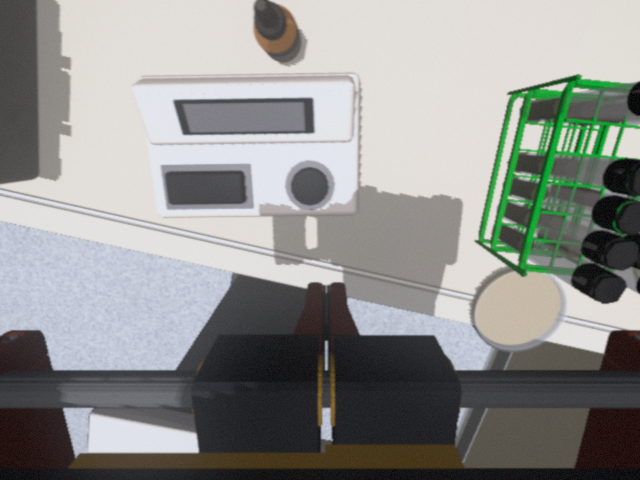

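The wrist view shows the round key at (310,186) and the bar key at (205,187). That matches what the top-view positions predict, within about 1 px, and the shut tips are narrow. I'll move above the bar key.

Request:
servo_tool --pt "0 0 0 0.5 3.5 0 -1" --pt "0 0 0 0.5 3.5 -2 -1" --pt "0 0 0 0.9 3.5 -3 -1" --pt "0 0 0 0 0 -4 -1" --pt "0 0 0 0 0 -0.5 -1"

```text
time_s: 2.15
eef_pos: [0.441, 0.0457, 0.0695]
tcp_rot: [0.994, 0.112, -0.004, 0.0]
wrist_force: [-0.3, -0.6, -0.1]
finger_gap: 0.004
grasp_force: 0.0
```

Request:
servo_tool --pt "0 0 0 0 0 0 -1" --pt "0 0 0 0 0 -0.5 -1" --pt "0 0 0 0 0 -0.5 -1" --pt "0 0 0 0 0 -0.2 -1" --pt "0 0 0 0 0 0 -1"

```text
time_s: 2.65
eef_pos: [0.444, 0.0465, 0.061]
tcp_rot: [0.994, 0.111, 0.0, 0.0]
wrist_force: [-0.4, 0.3, 0.0]
finger_gap: 0.001
grasp_force: 0.0
```

Request:
servo_tool --pt "0 0 0 0 0.3 -0.6 -1" --pt "0 0 0 0 0 -0.5 -1" --pt "0 0 0 0 0 -0.3 -1" --pt "0 0 0 0 0 -0.3 -1" --pt "0 0 0 0 0 0 -1"

```text
time_s: 3.15
eef_pos: [0.4437, 0.0501, 0.0434]
tcp_rot: [0.994, 0.112, -0.0, -0.0]
wrist_force: [-0.7, 0.6, 2.7]
finger_gap: 0.004
grasp_force: 1.5
```

Request:
servo_tool --pt "0 0 0 0 0 -0.1 -1" --pt "0 0 0 0 0 -0.1 -1" --pt "0 0 0 0 0 0 -1" --pt "0 0 0 0 0 0 -1"

```text
time_s: 3.55
eef_pos: [0.4438, 0.0501, 0.0426]
tcp_rot: [0.994, 0.112, 0.0, 0.0]
wrist_force: [-4.7, 0.9, 16.2]
finger_gap: 0.005
grasp_force: 8.0
```

The bar key bottomed with 16 N. I'll release straight up and go to the centrifuge.

Request:
servo_tool --pt "0 0 0 0 0 1.5 -1" --pt "0 0 0 0 0 4.5 -1" --pt "0 0 0.149 0 0 4.5 -1" --pt "0 0 0.149 0 0 4.5 -1" --pt "0 0 0.149 0 2 2 -1"

```text
time_s: 4.05
eef_pos: [0.4454, 0.0681, 0.2152]
tcp_rot: [0.944, 0.33, 0.002, 0.001]
wrist_force: [0.4, 0.3, -0.6]
finger_gap: 0.005
grasp_force: 0.0
```

Request:
servo_tool --pt "0 0 0.149 0.7 4 1 -1" --pt "0 0 0.149 0.7 4 0 -1" --pt "0 0 0.149 0.7 4 0 -1" --pt "0 0 0.149 0.7 4 0 -1" --pt "0 0 0.149 0.7 4 0 -1"

```text
time_s: 4.55
eef_pos: [0.4791, 0.2709, 0.2215]
tcp_rot: [0.758, 0.652, -0.0, 0.0]
wrist_force: [0.4, -0.1, 0.1]
finger_gap: 0.004
grasp_force: 0.0
```

Request:
servo_tool --pt "0 0 0.149 0.7 4 0 -1" --pt "-0.148 0 0 0.7 4 0 -1" --pt "-0.148 0 0 0.8 4 0 -1" --pt "-0.148 0 0 0.7 3 0 -1" --pt "-0.148 0 0 0.7 2 0 -1"

```text
time_s: 5.05
eef_pos: [0.5135, 0.4369, 0.2218]
tcp_rot: [0.68, 0.676, -0.201, 0.201]
wrist_force: [1.5, 0.3, 0.7]
finger_gap: 0.005
grasp_force: 0.0
```

```bash
python3 - <<'E'
from rig import *
from h import *
from scipy.spatial.transform import Rotation as R
s=observe(); print(s["time_s"],s["eef_pos"],R.from_quat(s["tcp_rot"]).as_matrix().round(3),np.round(s["qpos"],2),s["wrist_force"])
E
```

```text
5.05 [0.51348601 0.43691453 0.22180303] [[ 0.004  1.    -0.001]
 [ 0.839 -0.004 -0.545]
 [-0.545  0.002 -0.839]] [-0.64  0.81 -0.6   1.19  0.64  1.81 -1.23] [1.52828429 0.28687886 0.72426675]
```

```bash
python3 - <<'E'
from rig import *
from h import *; import pickle
c=capture("wrist"); pickle.dump(c,open("w2.pkl","wb")); cv2.imwrite("pics/w2.png",c["frame"])
s=observe(); print(s["eef_pos"],proj(c,s["eef_pos"]),(-c["R"].T@c["t"]).round(3),proj(c,(.511,.3635,.085)))
E
```

```text
[0.50892645 0.44237926 0.21362128] [316.5927228  281.58320751] [0.514 0.592 0.315] [322.98393495 213.07970411]
```

View pics/w2.png

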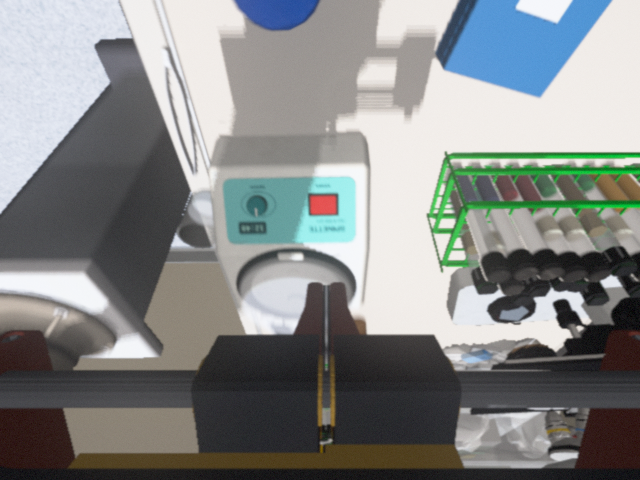

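The wrist view shows the red rocker at (323,205), 8 px off the prediction, and the panel nearly aligned with the image axes. I'll take a settled picture and refine.

```bash
cat >>h.py <<'E'
def red(c,x0,x1):
    f=c["frame"]; h=cv2.cvtColor(f,cv2.COLOR_BGR2HSV); r=((h[...,0]<8)|(h[...,0]>172))&(h[...,1]>140)&(h[...,2]>110)
    r[:, :x0]=0; r[:,x1:]=0; r[280:]=0
    k,_=cv2.findContours(r.astype(np.uint8),0,2); k=max(k,key=cv2.contourArea); return cv2.minAreaRect(k)
E
python3 - <<'E'
from rig import *
from h import *; import pickle
from scipy.spatial.transform import Rotation as R
d=pickle.load(open("c.pkl","rb")); T=d["top"]; w2=pickle.load(open("w2.pkl","rb"))
c=capture("wrist"); pickle.dump(c,open("w3.pkl","wb"))
s=observe(); print(s["eef_pos"],R.from_quat(s["tcp_rot"]).as_matrix().round(3).tolist(),proj(c,s["eef_pos"]))
for w in(w2,c):
    r=red(w,250,400); X=tri(T,(223,239),w,r[0]); print(r,X.round(4)); print([ray(w,p,.084).round(4).tolist() for p in [r[0]]])
# panel yaw from turquoise
h=cv2.cvtColor(c["frame"],cv2.COLOR_BGR2HSV); m=((h[...,0]>78)&(h[...,0]<96)&(h[...,1]>60)).astype(np.uint8); m[280:]=0
m=cv2.morphologyEx(m,cv2.MORPH_CLOSE,np.ones((25,25))); k,_=cv2.findContours(m,0,2); k=max(k,key=cv2.contourArea); b=cv2.boxPoints(cv2.minAreaRect(k)); print(b.round(1).tolist())
# rays on sloping plane through rocker: n=(0,s,c)
n=np.array([0,np.sin(np.radians(34)),np.cos(np.radians(34))]); P0=np.array([.511,.361,.083])-.007*n
for p in b:
    C=ray(c,p,1.);D=ray(c,p,0)-C; print((C+D*(n@(P0-C))/(n@D)).round(4))
E
```

```text
[0.50869934 0.4406276  0.2131527 ] [[-0.01, 1.0, -0.006], [0.837, 0.005, -0.548], [-0.548, -0.01, -0.837]] [325.27927865 302.13335352]
((322.5, 204.5), (17.0, 25.0), 90.0) [0.5114 0.365  0.0755]
[[0.5107, 0.3732, 0.084]]
((327.0, 211.0), (16.0, 24.0), 90.0) [0.5112 0.3654 0.0733]
[[0.5092, 0.3764, 0.084]]
[[228.0, 248.0], [228.0, 184.0], [358.0, 184.0], [358.0, 248.0]]
[0.4153 0.3341 0.0927]
[0.4194 0.3843 0.0588]
[0.537  0.3853 0.0581]
[0.5392 0.3352 0.092 ]
```

Request:
servo_tool --pt "0 0 0 0.2 -2 -3 -1" --pt "0 0 0 0 -2 -3 -1" --pt "0 0 0 0 -2 -2.9 -1" --pt "0 0 0 0 0 0 -1" --pt "0 0 0 0 0 0 -1"

```text
time_s: 5.65
eef_pos: [0.5164, 0.3738, 0.1333]
tcp_rot: [0.681, 0.676, -0.2, 0.199]
wrist_force: [-0.1, 0.1, 1.1]
finger_gap: 0.001
grasp_force: 0.0
```

```bash
python3 - <<'E'
from rig import *
from h import *; import pickle
from scipy.spatial.transform import Rotation as R
s=observe()
c=capture("wrist"); pickle.dump(c,open("w4.pkl","wb"));cv2.imwrite("pics/w4.png",c["frame"][120:480,120:520])
print(s["time_s"],s["eef_pos"],R.from_quat(s["tcp_rot"]).as_matrix().round(3).tolist(),proj(c,s["eef_pos"]),np.round(s["qpos"],2),red(c,250,400))
T=pickle.load(open("c.pkl","rb"))["top"]; print(tri(T,(223,239),c,red(c,250,400)[0]))
E
```

```text
5.65 [0.51644989 0.37384892 0.13328186] [[0.006, 1.0, -0.003], [0.841, -0.006, -0.541], [-0.541, 0.0, -0.841]] [325.6757937  301.21784724] [-0.55  0.82 -0.59  1.4   0.66  1.61 -1.28] ((314.5, 227.5), (25.0, 35.0), 90.0)
[0.51113748 0.36520941 0.07463833]
```

View pics/w4.png

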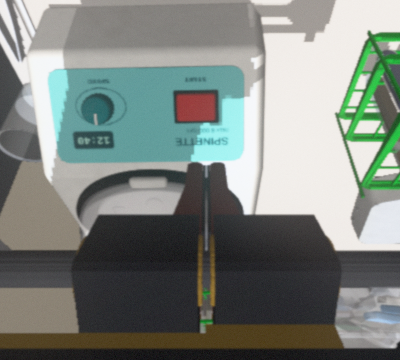

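The rocker triangulates to the same point, (0.511, 0.365, 0.075), and the tips sit on its lid side. I'll come in along the panel normal.

Request:
servo_tool --pt "0 0 0 -0.3 -0.7 -1.6 -1" --pt "0 0 0 -0.2 -0.4 -1.5 -1" --pt "0 0 0 0 -0.3 -1 -1" --pt "0 0 0 0 0 0 -1" --pt "0 0 0 0 0 0 -1"

```text
time_s: 6.2
eef_pos: [0.5109, 0.3602, 0.0913]
tcp_rot: [0.68, 0.677, -0.2, 0.199]
wrist_force: [0.3, 0.1, -0.2]
finger_gap: 0.002
grasp_force: 0.0
```

```bash
python3 - <<'E'
from rig import *
from h import *; import pickle
from scipy.spatial.transform import Rotation as R
s=observe()
c=capture("wrist"); cv2.imwrite("pics/w5.png",cv2.resize(c["frame"][180:340,220:440],None,fx=3,fy=3,interpolation=2))
M=R.from_quat(s["tcp_rot"]).as_matrix()
print(s["time_s"],s["eef_pos"],M.round(3).tolist(),proj(c,s["eef_pos"]),s["wrist_force"],red(c,250,400))
T=pickle.load(open("c.pkl","rb"))["top"]; X=tri(T,(223,239),c,red(c,250,400)[0]); print(X)
a=np.radians(34);u=np.array([0,-np.cos(a),np.sin(a)]);n=np.array([0,np.sin(a),np.cos(a)])
X=np.array([.511,.365,.0747]);D=s["eef_pos"]-X; print("lat,up,out mm",D[0]*1e3,D@u*1e3,D@n*1e3)
for k in(-.01,.01): print(proj(c,s["eef_pos"]+k*M[:,0]))
for k in(-.0085,.0085): print(proj(c,X+k*u))
E
```

```text
6.2 [0.51094822 0.36023038 0.09134403] [[0.004, 1.0, -0.003], [0.841, -0.005, -0.541], [-0.541, -0.0, -0.841]] [325.68877771 301.24768869] [ 0.27555852  0.09524794 -0.15571949] ((324.0, 266.5), (25.0, 44.0), 90.0)
[0.51139541 0.36534418 0.07356555]
lat,up,out mm -0.051777645038386666 13.261416900851431 11.131391623263267
[325.68451626 319.10868797]
[325.69317917 282.79983743]
[325.67156547 253.31665395]
[325.80575372 284.08420327]
```

View pics/w5.png

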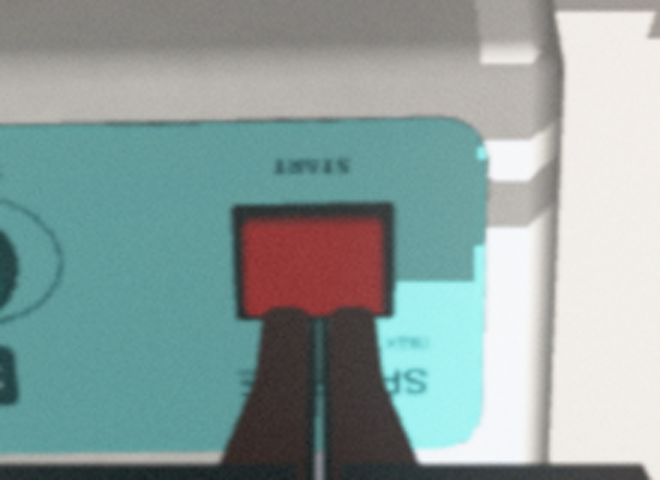

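The fingertips' lower edge sits just on the rocker's upper (lid-side) end and is centred sideways, matching the prediction. I'll press along the normal in small steps.

Request:
servo_tool --pt "0 0 0 0 -0.12 0.08 -1" --pt "0 0 0 0 -0.17 -0.25 -1" --pt "0 0 0 0 -0.17 -0.25 -1" --pt "0 0 0 0 -0.11 -0.17 -1" --pt "0 0 0 0 0 0 -1"

```text
time_s: 6.75
eef_pos: [0.5113, 0.3543, 0.0863]
tcp_rot: [0.68, 0.676, -0.2, 0.199]
wrist_force: [-0.2, -0.6, 3.2]
finger_gap: 0.002
grasp_force: 1.5
```

Request:
servo_tool --pt "0 0 0 0 -0.06 -0.08 -1" --pt "0 0 0 0 -0.06 -0.08 -1" --pt "0 0 0 0 0 0 -1"

```text
time_s: 7.05
eef_pos: [0.5113, 0.3542, 0.086]
tcp_rot: [0.681, 0.677, -0.199, 0.199]
wrist_force: [-0.5, 1.7, 10.8]
finger_gap: 0.005
grasp_force: 5.2
```

Resistance went up without any travel. I'll back off along the normal and look at the rocker.

Request:
servo_tool --pt "0 0 0 0 0.3 0.4 -1" --pt "0 0 0 0 1.1 1.7 -1" --pt "0 0 0 0 1.4 2 -1" --pt "0 0 0 0 0 0 -1" --pt "0 0 0 0 0 0 -1"

```text
time_s: 7.55
eef_pos: [0.5109, 0.3813, 0.1245]
tcp_rot: [0.68, 0.677, -0.2, 0.199]
wrist_force: [-0.1, -0.1, -0.3]
finger_gap: 0.007
grasp_force: 0.0
```

```bash
python3 - <<'E'
from rig import *
from h import *; import pickle
s=observe()
c=capture("wrist"); pickle.dump(c,open("w6.pkl","wb")); w4=pickle.load(open("w4.pkl","rb"))
print(s["time_s"],s["eef_pos"],red(c,250,400))
S0=pickle.load(open("c.pkl","rb"))["scene"]; S=capture("scene")
A=[cv2.resize(w4["frame"][190:260,270:370],(400,280),interpolation=2),cv2.resize(c["frame"][200:270,275:375],(400,280),interpolation=2)]
B=[cv2.resize(x["frame"][270:305,211:261],(400,280),interpolation=2) for x in(S0,S)]
cv2.imwrite("pics/cmp.png",np.vstack([np.hstack(A),np.hstack(B)]))
E
```

```text
7.55 [0.51085308 0.38127636 0.12452787] ((325.0, 248.0), (22.0, 36.0), 90.0)
```

View pics/cmp.png

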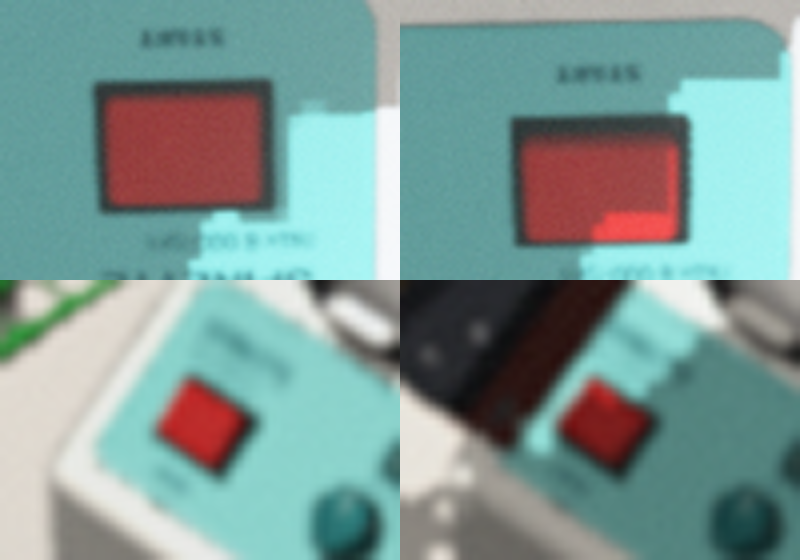

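The rocker has tipped. Its lower end now stands out as a wider dark band, and the face aspect dropped to 0.86 of before, where full travel predicts 0.865. So it is on, and I'll return to the round key.

Request:
servo_tool --pt "0 0 0 0 1.5 4 -1" --pt "0 0 0 0 1.5 4 -1" --pt "0.148 0 0 0 1 2 -1" --pt "0.148 0 0 0 -2 0 -1" --pt "0.148 0 0 0 -3 0 -1"

```text
time_s: 8.15
eef_pos: [0.5105, 0.3734, 0.2252]
tcp_rot: [0.707, 0.705, -0.043, 0.042]
wrist_force: [1.2, -0.6, -0.3]
finger_gap: 0.003
grasp_force: 0.0
```

Request:
servo_tool --pt "0.148 0 0 -0.5 -4 0 -1" --pt "0 0 -0.149 -0.5 -4 0 -1" --pt "0 0 -0.149 -0.5 -4 0 -1" --pt "0 0 -0.149 -0.5 -4 0 -1" --pt "0 0 -0.149 -0.5 -4 0 -1"

```text
time_s: 8.65
eef_pos: [0.4859, 0.1735, 0.224]
tcp_rot: [0.886, 0.463, -0.001, -0.003]
wrist_force: [1.1, -0.5, 0.9]
finger_gap: 0.008
grasp_force: 0.0
```

Request:
servo_tool --pt "0 0 -0.149 -0.5 -4 0 -1" --pt "0 0 -0.149 -0.5 -4 0 -1" --pt "0 0 -0.149 -0.5 -4 0 -1" --pt "0 0 -0.149 -0.5 -4 0 -1" --pt "0 0 -0.149 -0.2 -4 0 -1"

```text
time_s: 9.15
eef_pos: [0.4632, -0.0259, 0.2242]
tcp_rot: [0.994, 0.109, -0.0, -0.002]
wrist_force: [0.6, 1.3, -0.4]
finger_gap: 0.008
grasp_force: 0.0
```

Request:
servo_tool --pt "0 0 0 0 0 0 -1" --pt "0 0 0 0 0 0 -1"

```text
time_s: 9.35
eef_pos: [0.464, -0.0245, 0.2243]
tcp_rot: [0.994, 0.112, -0.0, -0.003]
wrist_force: [-0.2, -0.1, -0.7]
finger_gap: 0.002
grasp_force: 0.0
```

```bash
python3 - <<'E'
from rig import *
from h import *; import pickle
s=observe(); print(s["time_s"],s["eef_pos"],s["tcp_rot"],s["wrist_force"])
c=capture("top"); f=c["frame"]; m=np.zeros((480,640),bool); m[215:285,325:410]=f[215:285,325:410].max(2)<75; print("top",blobs(m))
c=capture("wrist"); f=c["frame"]; m=f.max(2)<75; m[290:]=0
for b in blobs(m,300): print(b, ray(c,b[0],.0475).round(4))
print([proj(c,X) for X in [(.464,-.03,.0475),(.444,.05,.0475)]])
E
```

```text
9.35 [ 0.46399441 -0.02454402  0.22432652] [ 9.93721238e-01  1.11853923e-01 -1.69890675e-05 -2.60785509e-03] [-0.21420086 -0.10060291 -0.74344262]
top [([366.58, 216.53], [362, 215, 10, 5, 36]), ([398.57, 250.12], [388, 215, 22, 70, 647]), ([367.06, 255.9], [341, 232, 52, 42, 1041])]
([19.43, 136.99], [0, 67, 42, 146, 1430]) [0.4785 0.2697 0.0475]
([607.93, 173.48], [574, 158, 66, 32, 1658]) [ 0.5698 -0.2694  0.0475]
([332.19, 223.8], [319, 209, 28, 30, 675]) [ 0.4641 -0.0288  0.0475]
([259.25, 226.06], [219, 213, 61, 25, 517]) [0.4456 0.0405 0.0475]
([588.8, 253.68], [544, 215, 96, 75, 4561]) [ 0.4925 -0.2861  0.0475]
[array([333.40586299, 224.17554843]), array([249.46668875, 225.50103894])]
```

Request:
servo_tool --pt "0 0 0 0 -0.5 -4 -1" --pt "0 0 0 0 0 -5 -1" --pt "0 0 0 0 0 -4.5 -1" --pt "0 0 0 0 0 -2.6 -1" --pt "0 0 0 0 0 0 -1"

```text
time_s: 9.95
eef_pos: [0.462, -0.0267, 0.0609]
tcp_rot: [0.993, 0.115, -0.003, -0.004]
wrist_force: [-0.5, -0.4, -0.2]
finger_gap: 0.005
grasp_force: 0.0
```

Request:
servo_tool --pt "0 0 0 0 0 -0.6 -1" --pt "0 0 0 0 0 -0.5 -1" --pt "0 0 0 0 0 -0.4 -1" --pt "0 0 0 0 0 -0.3 -1" --pt "0 0 0 0 0 0 -1"

```text
time_s: 10.45
eef_pos: [0.4656, -0.0284, 0.0465]
tcp_rot: [0.994, 0.113, 0.001, -0.003]
wrist_force: [1.5, 0.0, 1.6]
finger_gap: 0.006
grasp_force: 0.8
```

Request:
servo_tool --pt "0 0 0 0 0 -0.15 -1" --pt "0 0 0 0 0 -0.15 -1" --pt "0 0 0 0 0 -0.1 -1" --pt "0 0 0 0 0 0 -1" --pt "0 0 0 0 0 0 -1"

```text
time_s: 10.95
eef_pos: [0.4656, -0.0284, 0.0428]
tcp_rot: [0.994, 0.113, 0.001, -0.002]
wrist_force: [-0.9, -0.0, 9.5]
finger_gap: 0.002
grasp_force: 4.6
```

The round key bottomed with 9.5 N against the 3.7 N it needs. I'll release it.

Request:
servo_tool --pt "0 0 0 0 0 1.5 -1" --pt "0 0 0 0 0 4 -1" --pt "0 0 0 0 0 4 -1" --pt "0 0 0 0 0 4 -1" --pt "0 0 0 0 0 4 -1"

```text
time_s: 11.45
eef_pos: [0.4639, -0.0285, 0.2183]
tcp_rot: [0.994, 0.113, 0.0, -0.003]
wrist_force: [0.2, -0.8, 0.3]
finger_gap: 0.003
grasp_force: 0.0
```

Request:
servo_tool --pt "0 0 0 0 0 0 -1" --pt "0 0 0 0 0 0 -1" --pt "0 0 0 0 0 0 -1"

```text
time_s: 11.75
eef_pos: [0.4637, -0.0286, 0.2157]
tcp_rot: [0.994, 0.113, -0.001, -0.003]
wrist_force: [-0.2, -0.5, -0.5]
finger_gap: 0.003
grasp_force: 0.0
```

```bash
python3 - <<'E'
from rig import *
from h import *; import pickle
s=observe(); print(s["time_s"],s["eef_pos"],s["wrist_force"])
c=capture("scene"); S0=pickle.load(open("c.pkl","rb"))["scene"]
B=[cv2.resize(x["frame"][190:330,210:390],(540,420),interpolation=2)[:, :400] for x in(S0,c)]
cv2.imwrite("pics/end.png",cv2.resize(c["frame"][190:340,200:400],(800,600),interpolation=2))
E
```

```text
11.75 [ 0.46365152 -0.0286344   0.21566556] [-0.24002954 -0.49079377 -0.49697668]
```

View pics/end.png

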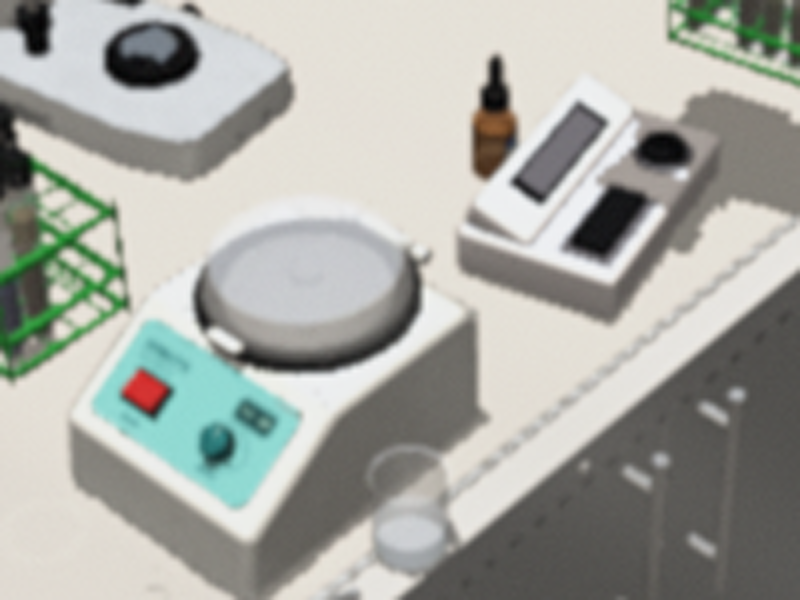

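The rocker at (147,392) is tipped to on, both keys are up, and the timer, dropper and beaker are where they were. The robot is clear of everything, so I'll hand the job in.

```bash
python3 -c "
from rig import *
print(sign_off())"
```

```text
the job is handed in; nothing more can be done
None
```

I cleared the timer, switched the centrifuge on and started the timing, in that order, in about 12 s; the last picture showed the rocker on and the timer, dropper and beaker undisturbed, and I've handed the job in.

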